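# Take the filter candle out of the saw's coolant tank

### The job

The drained coolant tank of the tube saw needs its old filter candle out: turn the red wing knob on the hatch cover a quarter turn anticlockwise, lift the cover off by the knob and set it down flat on the black rubber mat. Then reach through the hatch, tilt the long orange-capped candle and draw it out at a slant (it is longer than the hatch), and finish still holding it steady in the gripper, the whole candle a few centimetres clear above the tank, over the hatch. Drop neither cover nor candle, and leave the other things on the bench where they are.

Things in the scene. Friction and masses are not known exactly. Their poses are not given: they have to be found in the camera images.
- tank: Low blue steel coolant tank, 130 mm high, fixed. Origin on the bench under the middle of the candle's resting place; x away from the robot, y along the tank. Outside: x -140..140, y -360..200 mm. Closed deck of 4 mm sheet, top at z = 130, except for the hatch. Inside: floor at z = 26, side walls at x = +-135, end wall at y = 195, weir plate at y = -185 mm.
- hatch (a point): Centre of the hatch opening, level with the deck's top (tank frame 0, 60, 130 mm); axes as the tank's. The opening is 150 mm (x) by 220 mm (y): tank y from -50 to +170 mm. Deck edge sheet 4 mm thick.
- saddle (a point): Lowest line of the candle where it rests in the hidden V saddle (tank frame 0, -90, 62 mm); a second saddle lies at tank y = +90 mm. Each is 12 mm thick along y, a V of two 45 degree plates, open upward, whose tips end 29 mm beside the candle's axis and 4 mm below it.
- pump (a point): Top centre of the pump motor that stands upright on the closed deck (tank frame 0, -270, 290 mm), fixed, 115 mm across; a terminal box reaches 87 mm out on its +x side and a brass spigot 125 mm out on its -x side.
- cover: Grey hatch cover: plate 176 (x) x 246 (y) x 4 mm; two skirts 138 mm wide, 20 mm deep under it at y = +-104 mm hang in the hatch with 4 to 6 mm of play and are its feet when set down. Origin at the centre of the plate's underside (z 130 mm in place, 20 mm above what the skirts stand on); axes as the tank's in place. Loose, 0.56 kg with its knob, balanced on the knob's axis.
- knob_grip (a point): Grip point on the red wing knob in the middle of the cover: on the knob's axis, 32 mm above the plate's underside. The wing is an upright bar 66 mm long and 14 mm thick; its top is 14 mm above this point, and the wing's underside (on a boss 38 mm across) 16 mm below it. x axis along the wing, y across it (grip it across y). Turns with the knob.
- hatch_knob (a joint): Turn of the knob on the cover, rad, growing anticlockwise from above. 0: shut, wing along cover x; 1.571, the stop: open, wing along cover y. Starts at 0 to 0.3. A 190 x 12 x 8 mm crossbar under the cover, parallel to the wing (its top 7.5 mm under the plate), locks under the deck's edges until about 0.8 and passes the hatch beyond. Friction 0.06 N m; stays where left.
- candle: Old filter candle: beige ribbed cylinder, orange end caps, diameter 40, length 300 mm, 0.2 to 0.42 kg, balanced at its middle. Origin at its centre, y along it. Lies level in the saddles along tank y, axis 48 mm under the deck's top, within 8 mm of tank y = 0: its +y end lies under the open hatch, about 100 mm of the other end under the deck. Lifted level it strikes the deck.
- candle_far (a point): Centre of the candle's end face at +150 mm on its y axis, the end that lies under the open hatch at the start.
- candle_near (a point): Centre of the candle's end face at -150 mm on its y axis, the end hidden under the deck at the start.
- mat: Black rubber mat, 260 (x) x 300 (y) x 3 mm, fixed on the bench left of the tank. Origin at the centre of its underside, on the bench.
- carton: Bystander: open cardboard tray 56 x 314 x 45 mm at the back left with the new candle in it; origin under its centre.
- new_candle: Bystander: new filter candle, white with blue end caps, 300 x 40 mm, lying in the carton; origin at its centre.
- mallet: Bystander: black rubber mallet lying right of the tank, wooden handle towards the robot; head 100 x 60 mm; origin under the head's centre.
- screwdriver: Bystander: screwdriver lying left of the mat; origin under its middle.
- spray_bottle: Bystander: white bottle with red cap, 66 mm across, 200 mm tall, behind the tank; origin under its centre.
- grease_tin: Bystander: green tin, 90 mm across, 90 mm tall, behind the tank; origin under its centre.

How it is judged:
By the outcome, as a careful person would: the job done as asked, in the order asked, and still so for the second after the job is handed in, while the arm keeps its last pose, push and grip.
It also fails if it takes over 59 s, if anything falls off the work surface, if the arm or the gripper's body presses on something with over 40 N, if the wrist force passes 120 N, or if a joint passes its speed limit or range.

### The arm

A 7-joint arm with a two-finger parallel gripper is mounted at the origin on the work surface. World frame = base frame: x ahead of the robot, y to its left, z up, the work surface at z = 0. Lengths are in mm, angles in rad, forces in N, time in s.
With the tool pointing down it reaches from about 400 to 900 mm from the base axis. Payload 5.6 kg.
Tool frame: the origin (TCP) lies on the centre line of the jaws, within the pads' length; the fingertips stand ahead of it and the grasp point (between the pads) lies 6 mm ahead of it (ctrl.tips_ahead is the z of the fingertips in the tool frame, in mm); z points along the fingers, y is the line along which they close (so a half turn about z gives the same grasp; the last joint's range is limited). The gripper opens to 92 mm and grips with 3 to 60 N. Pads are 20 mm wide; open, the fingers measure 128 mm over their backs; the gripper's body (75 mm by 189 mm) begins 69 mm behind the grasp point.
Start: joints at [-1.207, 0.468, -0.012, 1.603, 0.006, 1.071, -0.056], TCP at [257.226, 596.944, 239.592] pointing down, gripper open.
Joint ranges: [-2.53, 2.53], [-0.31, 2.02], [-1.57, 1.55], [0.28, 2.44], [-1.29, 4.43], [0.15, 1.84], [-2.92, 2.92]. Speed limits (rad/s): [2.57, 2.57, 3.14, 3.14, 3.14, 3.14, 3.14].

### API

Orientations are given as [roll, pitch, yaw] about the fixed x, y, z axes, in that order (R = Rz(yaw) Ry(pitch) Rx(roll)).
In Python, from workcell import ctrl, optics gives the robot as it stands.
- The arm moves only by the tool carry_out, never from a script. Its argument "steps" is a list that holds one entry, the list of rows, each a list of 4 numbers: the shift along the world's x, y, z in units of 40 mm (1.0 is 40 mm), then the turn about the world's z in units of 5 degrees (1.0 is 5 degrees). In form: [[[tx, ty, tz, spin], ...]]. A call has 1 to 10 rows; each row is the pose to reach, as a shift and turn from the pose commanded when the call began; what a row does not reach only later rows make up. A row lasts 1/8 s, in which the tool goes at most 62.5 mm and 10.7 degrees, less where a joint would pass 70% of its speed; a pose out of reach is approached as far as the arm can. A call with a gripper value outside its range is refused whole. "fingers" is the closure, from 0 (fully open) to 1 (shut), set as the call begins (left out, the last holds). The fingers move at their own pace and stop on an object; the grip force is fixed at half the most. Time passes only in rows, so rows that repeat a pose let the fingers close. It gives the time, the measured TCP pose, the force, the opening and the grip force at its end, in the units of the state.
- ctrl.observe(): the state, without advancing time (a new reading comes with each control period).
- optics.get_image(name): name is "side" or "top" or "wrist"; returns (picture, depth): 420x560x3 uint8, blue, green, red; 420x560 float32, mm along the optical axis (not along the pixel's ray), 0 where there is no reading.
- optics.camera_params(name): a dict with "fx", "fy", "cx", "cy" (pixels), "D" ([k1, k2, p1, p2, k3] as OpenCV has them; the pictures are not rectified), "camera_from_world" (4x4, takes a point from world to camera coordinates). Camera axes: x right, y up, looking along -z (the intrinsics and any distortion apply to the point x, -y, -z); pixel columns grow to the right and rows downward; lengths in mm; the calibration is good to about 2 mm. A picture is of the moment at which its call begins: read the wrist's pose just before it. camera_params takes no time and is no camera call; for the wrist camera it gives the pose at the moment of the call.
- ctrl.job_done(): hands the job in; it is judged then, once.
The state is a dict: "time": time; "joints": joint angles; "dq": joint speeds; "joint_efforts": joint torques, N m; "eef_pos": TCP position; "ee_rot": TCP orientation; "force": force on the tool from outside, world axes, zero at the start; "moment": the same for the moment, N m; "opening": opening from 0.0 (shut) to 1.0 (fully open); "gripper_force": force on a finger pad.
Only numpy, scipy, OpenCV 4.12 (cv2) and the standard library are available. Lean on these libraries where they do the work, as an engineer would, in place of code of your own. Each camera call takes 0.05 s, during which the arm holds its last target. There are 200 camera calls.

## Working session

There is one attempt and no reset: what is moved stays moved. The work goes in short steps, Python scripts to look and compute and a tool call to move; the robot and the scene stay as the last step left them, time stands still between calls to the robot, and variables do not carry over. Pictures are saved under pics/ and viewed, at most 12 in all, crops included, and the job is handed in when it is done.

Besides the shell and the picture viewer there is one more tool, called as a command line: name --argument value ..., lists and objects as JSON in quotes. carry_out: Moves the arm, as the interface text tells. Its arguments: {"type":"object","properties":{"steps":{"type":"array","items":{"type":"array","items":{"type":"array","items":{"type":"number"}}}},"fingers":{"type":"number"}},"required":["steps"]}

```bash
ls; mkdir -p pics
cat > h.py <<'E'
import numpy as np, cv2
from workcell import ctrl, optics
def cam(n):
    p=optics.camera_params(n); K=np.array([[p['fx'],0,p['cx']],[0,p['fy'],p['cy']],[0,0,1]]); return K,np.array(p['D'],float),np.array(p['camera_from_world'])
def proj(n,P):
    K,D,T=cam(n); c=(np.c_[np.atleast_2d(P),np.ones(len(np.atleast_2d(P)))]@T.T)[:,:3]*[1,-1,-1]
    return cv2.projectPoints(c.reshape(-1,1,3),np.zeros(3),np.zeros(3),K,D)[0].reshape(-1,2)
def ray(n,uv,c=None):
    K,D,T=c or cam(n); u=cv2.undistortPoints(np.array(uv,float).reshape(-1,1,2),K,D).reshape(-1,2)
    d=np.c_[u[:,0],-u[:,1],-np.ones(len(u))]@T[:3,:3]; o=-T[:3,:3].T@T[:3,3]; return o,d
def plane(n,uv,z,c=None):
    o,d=ray(n,uv,c); return o+d*((z-o[2])/d[:,2])[:,None]
def dep(n,uv,depth,c=None):
    o,d=ray(n,uv,c); uv=np.array(uv).round().astype(int).reshape(-1,2); return o+d*depth[uv[:,1],uv[:,0]][:,None]
E
python3 - <<'E'
from h import *
print(ctrl.observe(), ctrl.tips_ahead)
for n in('top','side','wrist'):
    c=cam(n); i,d=optics.get_image(n); cv2.imwrite(f'pics/{n}0.png',i); np.savez(f'{n}0.npz',i=i,d=d)
    print(n,(-c[2][:3,:3].T@c[2][:3,3]).round(), c[0][0,0], c[1])
a=[cv2.imread(f'pics/{n}0.png') for n in('top','side')]
E
```

```text
pics
{'time': 0.0, 'joints': array([-1.20703045,  0.46838457, -0.01161736,  1.60364134,  0.00600057,
        1.07143201, -0.05629963]), 'dq': array([-0.00253553,  0.00010479,  0.00060464,  0.00030365,  0.00061671,
        0.0004407 ,  0.00093095]), 'joint_efforts': array([ 1.99254605e-04, -5.20580363e+01, -1.23236826e-02, -2.43745083e+01,
       -5.65810071e-02,  1.71631709e-02,  1.37090310e-04]), 'eef_pos': array([256.99906732, 596.42273386, 238.62821038]), 'ee_rot': array([-3.13976602e+00,  1.21010375e-04,  2.73477663e+00]), 'force': array([0.56289302, 0.65537883, 0.69624802]), 'moment': array([-0.00437061, -0.04284453,  0.00113669]), 'gripper_force': 0.0, 'opening': 0.9953063322244645} 25.0
top [ 533.  -15. 1973.] 539.3394888919769 [-0.04205608  0.          0.          0.          0.        ]
side [-159. 1028. 1091.] 399.95826342677947 [-0.0763733  0.         0.         0.         0.       ]
wrist [194. 624. 383.] 348.25550939695796 [0.02196699 0.         0.         0.         0.        ]
```

View pics/top0.png

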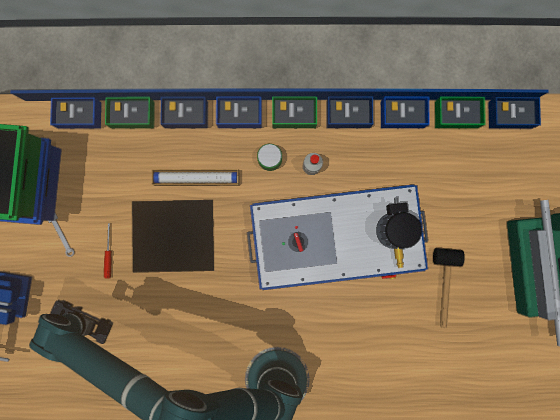

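View pics/side0.png

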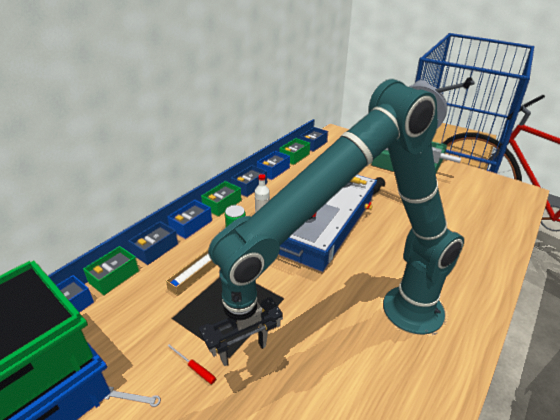

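The top view shows the tank (corners about (250,204), (415,185), (427,268), (262,289)), the cover with its red knob at (298,241), and the black mat at (173,236). The side view is mostly blocked by the arm.

Run:
```python
from h import *
f=np.load('top0.npz'); i,d=f['i'],f['d']; c=cam('top')
v,u=np.mgrid[:420,:560]; uv=np.c_[u.ravel(),v.ravel()]
P=dep('top',uv,d,c).reshape(420,560,3)
hsv=cv2.cvtColor(i,cv2.COLOR_BGR2HSV)
m=((P[...,2]>118)&(P[...,2]<150)&(u>235)&(u<440)&(v>170)&(v<300)).astype(np.uint8)
def rect(m,z,nm):
    k=max(cv2.findContours(m,0,cv2.CHAIN_APPROX_NONE)[0],key=cv2.contourArea)[:,0]
    W=plane('top',k,z,c)[:,:2].astype(np.float32); r=cv2.minAreaRect(W); print(nm,r, cv2.boxPoints(r).round().tolist()); return r
m2=cv2.morphologyEx(m,cv2.MORPH_OPEN,np.ones((9,9)))
rect(m2,130,'tank')
print('deck z',np.median(P[...,2][m2>0]), 'bench z',np.median(P[300:330,120:200,2]))
g=((hsv[...,2]>90)&(hsv[...,2]<165)&(hsv[...,1]<60)&(m>0)).astype(np.uint8)
print('col cover',hsv[225,280],hsv[225,345],'mat',hsv[236,173])
g=cv2.inRange(hsv,hsv[225,280].astype(int)-[255,25,14],hsv[225,280].astype(int)+[255,25,14])&m*255
g[:,345:]=0
g=cv2.morphologyEx(cv2.morphologyEx(g,cv2.MORPH_CLOSE,np.ones((3,3))),cv2.MORPH_OPEN,np.ones((5,5)));rect(g,134,'cover')
r=((hsv[...,1]>150)&((hsv[...,0]<8)|(hsv[...,0]>172))&(hsv[...,2]>80)&(abs(u-298)<18)&(abs(v-241)<18)).astype(np.uint8)
r=cv2.morphologyEx(r,cv2.MORPH_OPEN,np.ones((2,2)))
rect(r,176,'knob'); print(r.sum(), P[r>0][:,2].round()[::6])
k=((hsv[...,2]<50)&(u>120)&(u<220)&(v>190)&(v<280)).astype(np.uint8); k=cv2.morphologyEx(k,cv2.MORPH_OPEN,np.ones((5,5)));rect(k,3,'mat')
```

```text
tank ((517.7084350585938, -212.59970092773438), (298.2959899902344, 575.9730224609375), 6.75966215133667) [[336.0, 56.0], [403.0, -516.0], [700.0, -481.0], [632.0, 91.0]]
deck z 130.7132767999966 bench z -1.9646028080589986
col cover [111  24 136] [105   8 182] mat [18 71 43]
cover ((500.17633056640625, -73.9739990234375), (177.955322265625, 247.44667053222656), 7.024326801300049) [[397.0, 38.0], [427.0, -208.0], [604.0, -186.0], [573.0, 60.0]]
knob ((491.0959777832031, -78.68753814697266), (48.16587829589844, 11.560186386108398), 18.54749298095703) [[466.0, -81.0], [470.0, -92.0], [516.0, -77.0], [512.0, -66.0]]
59 [136. 176. 177. 176. 172. 174. 178. 172. 177. 132.]
mat ((491.5587158203125, 370.6516418457031), (191.6465606689453, 165.17843627929688), 14.062273025512695) [[379.0, 427.0], [419.0, 267.0], [605.0, 314.0], [564.0, 474.0]]
```

carry_out --steps '[[[1.0, -1.5, 2, -2], [2, -3, 2.5, -4], [3, -4.5, 2.5, -6], [3.6, -6, 2.5, -8], [4.2, -7.5, 2.5, -10], [4.7, -9, 2.5, -12], [5.2, -10.5, 2.5, -14], [5.6, -12, 2.5, -16], [5.8, -13.5, 2.5, -18], [6, -15, 2, -20]]]' --fingers 0

```text
time: 1.4
eef_pos: [487.5, 52.8, 329.8]
ee_rot: [3.14, -0.002, 0.984]
force: [1.0, 0.2, 0.1]
opening: 1.004
gripper_force: 0.0
```

Run:
```python
from h import *
s=ctrl.observe(); print(s['time'],s['eef_pos'],np.degrees(s['ee_rot']),s['joints'].round(2))
f=np.load('top0.npz'); i=f['i']; c=cam('top'); hsv=cv2.cvtColor(i,cv2.COLOR_BGR2HSV)
k=((i.max(2)<75)).astype(np.uint8); k[:,:120]=0;k[:,225:]=0;k[:190]=0;k[278:]=0
k=cv2.morphologyEx(cv2.morphologyEx(k,cv2.MORPH_CLOSE,np.ones((3,3))),cv2.MORPH_OPEN,np.ones((5,5)))
q=max(cv2.findContours(k,0,2)[0],key=cv2.contourArea)[:,0]
print(cv2.minAreaRect(plane('top',q,3,c)[:,:2].astype(np.float32)))
print(plane('top',[(133,201),(213,200),(214,271),(133,272)],3,c).round())
```

```text
1.4 [487.47321554  52.83999491 329.765111  ] [ 1.79937126e+02 -9.45536648e-02  5.63599005e+01] [-0.69  0.09  0.55  1.9  -0.05  1.16 -0.7 ]
((518.2177734375, 379.24786376953125), (258.4922790527344, 296.9402160644531), 1.5241248607635498)
[[644. 527.   3.]
 [649. 232.   3.]
 [390. 226.   3.]
 [384. 523.   3.]]
```

carry_out --steps '[[[0, -1, 0, -2], [0.1, -1.8, -0.2, -4], [0.1, -1.8, -0.4, -6], [0.1, -1.8, -0.4, -7.6], [0.1, -1.8, -0.4, -7.6], [0.1, -1.8, -0.4, -7.6]]]'

```text
time: 2.15
eef_pos: [490.9, -17.0, 313.3]
ee_rot: [-3.142, -0.0, 0.329]
force: [0.3, 0.1, -0.2]
opening: 0.998
gripper_force: 0.0
```

Run:
```python
from h import *
s=ctrl.observe(); print(s['time'],s['eef_pos'],np.degrees(s['ee_rot']),s['joints'].round(2))
i,d=optics.get_image('wrist'); c=cam('wrist'); cv2.imwrite('pics/w1.png',i); np.savez('w1.npz',i=i,d=d)
```

```text
2.15 [490.90487038 -16.98648846 313.29807946] [-1.79997458e+02 -1.92022086e-03  1.88388508e+01] [-0.64  0.12  0.66  1.93 -0.08  1.12 -1.18]
```

View pics/w1.png

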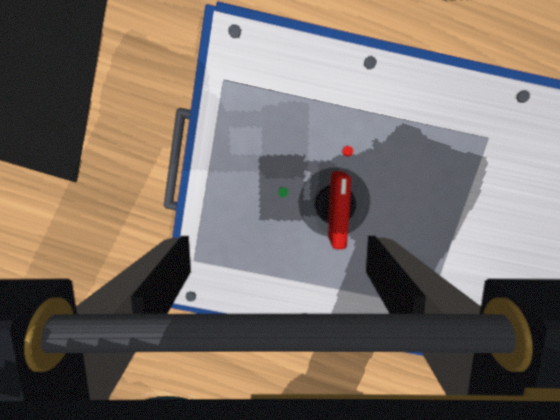

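The wrist view shows the red wing from (341,175) to (340,245), the boss around (335,203) and the cover corners near (225,80) and (488,137).

Run:
```python
from h import *
f=np.load('w1.npz'); i,d=f['i'],f['d']; c=cam('wrist'); hsv=cv2.cvtColor(i,cv2.COLOR_BGR2HSV)
v,u=np.mgrid[:420,:560]; P=dep('wrist',np.c_[u.ravel(),v.ravel()],d,c).reshape(420,560,3)
r=((hsv[...,1]>140)&((hsv[...,0]<8)|(hsv[...,0]>172))&(u>318)&(u<365)&(v>160)&(v<260)).astype(np.uint8)
t=(r>0)&(P[...,2]>168)&(P[...,2]<182)
for nm,m in(('red',r),('top',t)):
    q=max(cv2.findContours(m.astype(np.uint8),0,1)[0],key=cv2.contourArea)[:,0]
    print(nm,m.sum(),cv2.minAreaRect(plane('wrist',q,176,c)[:,:2].astype(np.float32)), cv2.minAreaRect(q))
print('top z',np.median(P[t][:,2]),'xy mean',P[t].mean(0))
k=plane('wrist',[(225,80),(488,137),(194,263)],134,c); print(k.round(1), (k[1,:2]+k[2,:2])/2, np.linalg.norm(k[0]-k[1]),np.linalg.norm(k[0]-k[2]), np.degrees(np.arctan2(*(k[0]-k[1])[[0,1]])))
print('plate z',P[230,240,2],P[130,420,2])
```

```text
red 1438 ((501.58941650390625, -67.07879638671875), (66.51597595214844, 18.565048217773438), 17.97235107421875) ((339.0497131347656, 209.55523681640625), (22.442623138427734, 77.20892333984375), 3.012787342071533)
top 1178 ((500.8453063964844, -68.67265319824219), (64.1213607788086, 14.991488456726074), 17.9250545501709) ((340.4729919433594, 210.99851989746094), (18.054723739624023, 74.48585510253906), 3.094058036804199)
top z 174.29386206443746 xy mean [500.00392983 -69.13321039 173.97997753]
[[ 571.7   59.5  134. ]
 [ 601.  -180.1  134. ]
 [ 396.5   39.4  134. ]] [498.71641796 -70.34456404] 241.3806425756971 176.35525266917318 -6.970071055088118
plate z 133.3080789148181 132.62992836368682
```

carry_out --steps '[[[0.1, -0.6, -1, -0.1], [0.23, -1.35, -2, -0.17], [0.23, -1.35, -2, -0.17], [0.23, -1.35, -2, -0.17]]]'

```text
time: 2.7
eef_pos: [500.6, -70.6, 233.9]
ee_rot: [-3.142, -0.001, 0.312]
force: [-0.2, 0.3, -0.5]
opening: 1.0
gripper_force: 0.0
```

```bash
cat > knob.py <<'E'
from h import *
import sys
s=ctrl.observe(); print(s['time'],s['eef_pos'],np.degrees(s['ee_rot'])[2])
for n in('wrist','top'):
    i,d=optics.get_image(n); c=cam(n); hsv=cv2.cvtColor(i,cv2.COLOR_BGR2HSV)
    cv2.imwrite(f'pics/k_{n}.png',i)
    v,u=np.mgrid[:420,:560]; P=dep(n,np.c_[u.ravel(),v.ravel()],d,c).reshape(420,560,3)
    r=(hsv[...,1]>140)&((hsv[...,0]<8)|(hsv[...,0]>172))&(P[...,2]>165)&(P[...,2]<185)&(abs(P[...,0]-500)<50)&(abs(P[...,1]+70)<50)
    if r.sum()<20: print(n,'none');continue
    q=max(cv2.findContours(r.astype(np.uint8),0,1)[0],key=cv2.contourArea)[:,0]
    print(n,r.sum(),cv2.minAreaRect(plane(n,q,176,c)[:,:2].astype(np.float32)),P[r].mean(0).round(1),cv2.minAreaRect(q)[0])
E
python3 knob.py
```

```text
2.7 [500.63964215 -70.64213357 233.91458964] 17.895676360515015
wrist 1996 ((501.6290588378906, -69.08219909667969), (65.40093994140625, 12.947856903076172), 18.240787506103516) [501.3 -69.4 174.5] (276.5, 231.0)
top none
```

carry_out --steps '[[[0, 0.02, -0.8, 0.05], [0.02, 0.02, -1.65, 0.05], [0.02, 0.02, -1.65, 0.05], [0.02, 0.02, -1.65, 0.05]]]'

```text
time: 3.3
eef_pos: [502.0, -70.1, 168.8]
ee_rot: [3.141, -0.002, 0.317]
force: [0.0, 0.3, 0.7]
opening: 0.998
gripper_force: 0.0
```

carry_out --steps '[[[0, 0, 0, 0], [0, 0, 0, 0], [0, 0, 0, 0], [0, 0, 0, 0], [0, 0, 0, 0], [0, 0, 0, 0]]]' --fingers 1

```text
time: 4.05
eef_pos: [500.8, -70.2, 167.2]
ee_rot: [-3.141, 0.0, 0.316]
force: [0.6, 0.7, 0.2]
opening: 0.395
gripper_force: 30.0
```

carry_out --steps '[[[0, 0, 0, 0], [0, 0, 0, 0], [0, 0, 0.1, 0], [0, 0, 0.2, 0], [0, 0, 0.2, 0]]]' --fingers 0.3

```text
time: 4.68
eef_pos: [501.3, -70.4, 175.8]
ee_rot: [3.141, -0.001, 0.316]
force: [-0.2, 0.6, -0.1]
opening: 0.7
gripper_force: 0.0
```

carry_out --steps '[[[0, 0, 0, 0], [0, 0, 0, 0], [0, 0, 0, 0], [0, 0, 0, 0], [0, 0, 0, 0], [0, 0, 0, 0], [0, 0, 0, 0]]]' --fingers 1

```text
time: 5.55
eef_pos: [500.9, -70.3, 175.2]
ee_rot: [-3.142, 0.0, 0.316]
force: [-0.2, 0.9, 0.6]
opening: 0.152
gripper_force: 30.0
```

carry_out --steps '[[[0, 0, 0, 1.2], [0, 0, 0, 2.4], [0, 0, 0, 3.6], [0, 0, 0, 4.8], [0, 0, 0, 6], [0, 0, 0, 7.2], [0, 0, 0, 8.4], [0, 0, 0, 9.6], [0, 0, 0, 10.8], [0, 0, 0, 12]]]'

```text
time: 6.8
eef_pos: [499.5, -69.0, 175.2]
ee_rot: [-3.138, -0.002, 1.367]
force: [-4.9, 4.6, 5.1]
opening: 0.146
gripper_force: 30.0
```

carry_out --steps '[[[0, 0, 0, 1.2], [0, 0, 0, 2.4], [0, 0, 0, 3.2], [0, 0, 0, 3.5], [0, 0, 0, 3.5], [0, 0, 0, 3.5]]]'

```text
time: 7.55
eef_pos: [498.9, -69.0, 175.2]
ee_rot: [-3.137, -0.003, 1.669]
force: [-6.5, 3.0, 6.8]
opening: 0.149
gripper_force: 30.0
```

Run:
```python
from h import *
s=ctrl.observe(); print(s)
i,d=optics.get_image('wrist'); cv2.imwrite('pics/w2.png',i)
```

```text
{'time': 7.55, 'joints': array([-0.23152705,  0.31322583,  0.36097201,  2.03098657, -0.15092782,
        0.82700283,  0.31462736]), 'dq': array([ 4.95812921e-04,  1.30967711e-03,  1.66041982e-03, -9.22332184e-04,
       -9.14016156e-05, -2.30475019e-04,  1.24416224e-03]), 'joint_efforts': array([ 1.56855952e+00, -3.43847215e+01,  4.26093891e+00, -2.20554757e+01,
        4.24780296e-01, -2.09231995e+00, -2.76674365e-02]), 'eef_pos': array([498.88659942, -68.98514915, 175.2082969 ]), 'ee_rot': array([-3.13719890e+00, -2.81861713e-03,  1.66899421e+00]), 'force': array([-6.51725939,  2.98499809,  6.81534663]), 'moment': array([0.70098278, 1.34849338, 0.04220921]), 'gripper_force': 30.015967190265656, 'opening': 0.1487576966800718}
```

View pics/w2.png

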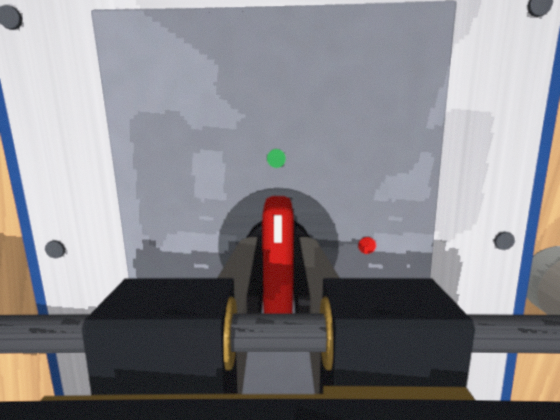

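The wrist view shows the wing, from (278,200) to (278,310), pointing at the green dot at (276,158). The knob is open, so I lift.

carry_out --steps '[[[0, 0, 0.1, 0], [0, 0, 0.25, 0], [0, 0, 0.5, 0], [0, 0, 0.9, 0], [0, 0, 1.4, 0], [0, 0, 2, 0], [0, 0, 2.6, 0], [0, 0, 3, 0], [0, 0, 3, 0]]]'

```text
time: 8.72
eef_pos: [501.6, -70.5, 296.7]
ee_rot: [3.139, 0.0, 1.668]
force: [-0.5, -0.2, -6.0]
opening: 0.146
gripper_force: 30.0
```

Run:
```python
from h import *
s=ctrl.observe(); print(s['time'],s['eef_pos'],s['ee_rot'],s['force'],s['moment'],s['opening'])
for n in('side','wrist'):
  i,d=optics.get_image(n); cv2.imwrite(f'pics/{n}3.png',i)
```

```text
8.725 [501.58404983 -70.47088832 296.66377136] [3.13861513e+00 1.19245501e-04 1.66831588e+00] [-0.50087601 -0.24608868 -5.99327801] [-0.06954295  0.05059915  0.00131505] 0.14623805800599718
```

View pics/side3.png

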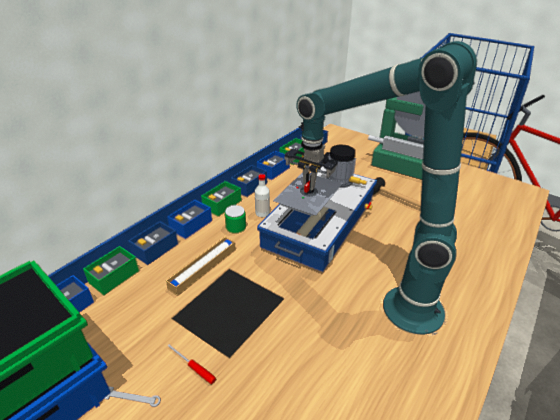

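The side view shows the cover hanging level from the gripper at (315,195), with the hatch open and the mat clear at (228,310).

carry_out --steps '[[[0, 0.5, 0, 0], [0.1, 1.4, 0, 0], [0.1, 2.5, 0, -0.2], [0.2, 3.7, 0, -0.4], [0.2, 4.9, 0, -0.6], [0.3, 6.1, 0, -0.8], [0.3, 7.3, 0, -1], [0.4, 8.5, 0, -1], [0.4, 9.6, 0, -1], [0.4, 10.5, 0, -1]]]'

```text
time: 10.07
eef_pos: [515.9, 351.4, 293.3]
ee_rot: [-3.139, 0.002, 1.582]
force: [1.0, -0.7, -6.0]
opening: 0.151
gripper_force: 30.0
```

carry_out --steps '[[[0, 0.5, -0.3, 0], [0, 0.75, -1, 0], [0, 0.75, -2, 0], [0, 0.75, -3, 0], [0, 0.75, -4, 0], [0, 0.75, -4.7, 0], [0, 0.75, -5, 0], [0, 0.75, -5, 0], [0, 0.75, -5, 0]]]'

```text
time: 11.2
eef_pos: [517.8, 380.0, 96.5]
ee_rot: [3.14, -0.001, 1.581]
force: [0.4, 0.2, -5.4]
opening: 0.152
gripper_force: 30.0
```

Run:
```python
from h import *
s=ctrl.observe(); print(s['time'],s['eef_pos'],s['ee_rot'],s['force'],s['moment'],s['opening'])
i,d=optics.get_image('wrist'); cv2.imwrite(f'pics/w4.png',i)
```

```text
11.2 [517.81546567 379.9709421   96.45696021] [ 3.13978984e+00 -1.18618011e-03  1.58075955e+00] [ 0.41490862  0.20850038 -5.3538892 ] [-0.00888748  0.02418308  0.01699264] 0.15227863222248506
```

View pics/w4.png

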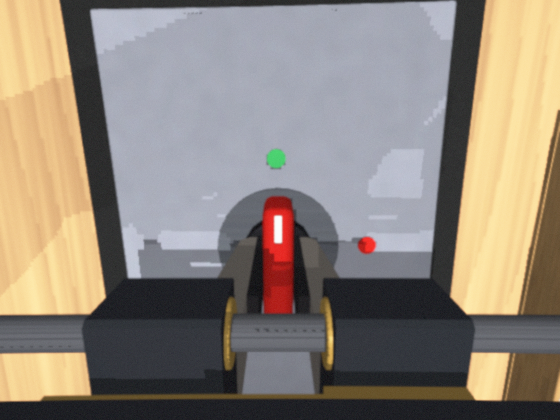

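The cover is over the mat, with black margin on both sides (columns 75–100 and 450–480). I lower the last 28 mm.

carry_out --steps '[[[0, 0, -0.3, 0], [0, 0, -0.55, 0], [0, 0, -0.65, 0], [0, 0, -0.7, 0], [0, 0, -0.7, 0]]]'

```text
time: 11.88
eef_pos: [516.2, 379.2, 68.3]
ee_rot: [-3.14, 0.001, 1.581]
force: [-5.5, -3.6, 5.2]
opening: 0.152
gripper_force: 30.0
```

carry_out --steps '[[[0, 0, 0, 0], [0, 0, 0, 0], [0, 0, 0, 0], [0, 0, 0, 0], [0, 0, 0.5, 0], [0, 0, 1.5, 0], [0, 0, 2.8, 0], [0, 0, 4, 0], [0, 0, 5, 0], [0, 0, 5.5, 0]]]' --fingers 0.2

```text
time: 13.12
eef_pos: [517.7, 380.1, 292.0]
ee_rot: [3.137, -0.004, 1.581]
force: [0.3, -0.0, 0.1]
opening: 0.799
gripper_force: 0.0
```

Run:
```python
from h import *
s=ctrl.observe(); print(s['time'],s['eef_pos'],s['ee_rot'],s['opening'])
i,d=optics.get_image('top'); cv2.imwrite('pics/t5.png',i); np.savez('t5.npz',i=i,d=d)
c=cam('top'); v,u=np.mgrid[:420,:560]; P=dep('top',np.c_[u.ravel(),v.ravel()],d,c).reshape(420,560,3)
# orange cap of candle in hatch
hsv=cv2.cvtColor(i,cv2.COLOR_BGR2HSV)
cv2.imwrite('pics/t5c.png',cv2.resize(i[170:310,110:440],None,fx=2.4,fy=2.4,interpolation=cv2.INTER_CUBIC))
m=(hsv[...,0]<22)&(hsv[...,1]>150)&(hsv[...,2]>90)&(u>240)&(u<345)&(v>190)&(v<285)
print(m.sum(), P[m].mean(0) if m.any() else '')
```

```text
13.125 [517.73381252 380.10875249 291.97357387] [ 3.13721333 -0.0036445   1.58090071] 0.799288246056933
54 [490.59204612   6.19567057  98.1978847 ]
```

View pics/t5c.png

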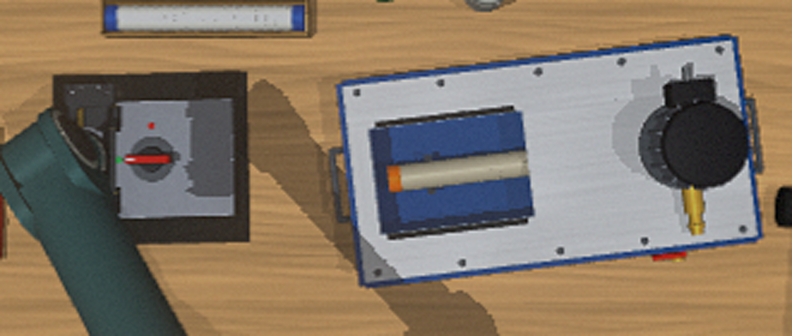

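The crop shows the cover flat on the mat, with its knob at (150,158) and black margin all round. The candle lies in the open hatch, with its orange cap at (395,178).

carry_out --steps '[[[-0.1, -1, 0, 0.2], [-0.2, -2.4, 0, 0.6], [-0.3, -3.8, 0, 1], [-0.4, -5.2, 0, 1.25], [-0.5, -6.6, 0, 1.25], [-0.6, -8, 0, 1.25], [-0.6, -9.2, -0.5, 1.25], [-0.6, -9.8, -1, 1.25], [-0.6, -9.8, -1.3, 1.25], [-0.6, -9.8, -1.3, 1.25]]]' --fingers 0.3

```text
time: 14.42
eef_pos: [492.5, -11.2, 234.8]
ee_rot: [-3.14, -0.001, 1.691]
force: [0.3, 0.4, -0.3]
opening: 0.701
gripper_force: 0.0
```

Run:
```python
from h import *
s=ctrl.observe(); print(s['time'],s['eef_pos'],np.degrees(s['ee_rot']),s['joints'].round(2))
i,d=optics.get_image('wrist'); c=cam('wrist'); cv2.imwrite('pics/w6.png',i); np.savez('w6.npz',i=i,d=d)
v,u=np.mgrid[:420,:560]; P=dep('wrist',np.c_[u.ravel(),v.ravel()],d,c).reshape(420,560,3); hsv=cv2.cvtColor(i,cv2.COLOR_BGR2HSV)
m=((hsv[...,0]>4)&(hsv[...,0]<20)&(hsv[...,1]>170)&(P[...,2]>40)&(P[...,2]<115)).astype(np.uint8)
m=cv2.morphologyEx(m,cv2.MORPH_OPEN,np.ones((3,3)))
if m.any():
  q=P[m>0]; print(m.sum(),q.mean(0),np.percentile(q,[2,50,98],axis=0).round(1)); k=max(cv2.findContours(m,0,1)[0],key=cv2.contourArea)[:,0]; print(cv2.minAreaRect(plane('wrist',k,90,c)[:,:2].astype(np.float32)),cv2.boundingRect(k))
print('deck',np.median(P[...,2][(P[...,2]>120)&(P[...,2]<140)]))
```

```text
14.425 [492.5045317  -11.16013546 234.79653172] [-1.79923022e+02 -2.91892731e-02  9.69105448e+01] [-0.33  0.21  0.32  2.   -0.08  0.95  0.16]
1061 [490.34695395  12.2730502   96.86567341] [[472.8   2.1  80.4]
 [490.3  12.3  98.5]
 [507.9  21.5 102.2]]
((490.12908935546875, 11.02001953125), (37.12884521484375, 21.650495529174805), 8.877202033996582) (255, 162, 45, 27)
deck 129.37694215229163
```

View pics/w6.png

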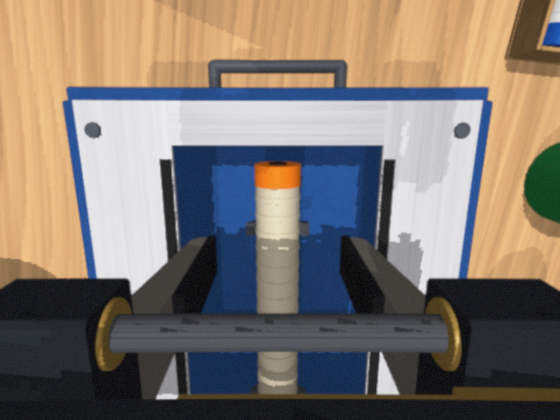

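The wrist view shows the candle end cap at (277,175), centred between the fingers. The saddle tips are near (250,228) and (305,228), so there is free candle for the grip between the saddle and the end.

carry_out --steps '[[[0, 0.2, -0.6, 0], [0, 0.22, -1.5, 0], [0, 0.22, -2.4, 0], [0, 0.22, -3.1, 0], [0, 0.22, -3.5, 0], [0, 0.22, -3.67, 0], [0, 0.22, -3.67, 0], [0, 0.22, -3.67, 0]]]'

```text
time: 15.48
eef_pos: [493.7, -3.5, 89.4]
ee_rot: [3.14, -0.0, 1.69]
force: [1.1, 0.1, -0.8]
opening: 0.701
gripper_force: 0.0
```

Run:
```python
from h import *
f=np.load('w6.npz')
s=ctrl.observe(); print(s['time'],s['eef_pos'],s['force'],s['opening'])
```

```text
15.475 [493.69029973  -3.47049308  89.37530159] [ 1.07766728  0.13450495 -0.79316593] 0.7011023862484881
```

carry_out --steps '[[[0, 0, 0, 0], [0, 0, 0, 0], [0, 0, 0, 0], [0, 0, 0, 0], [0, 0, 0, 0]]]' --fingers 1

```text
time: 16.1
eef_pos: [491.0, -3.7, 88.3]
ee_rot: [-3.138, -0.001, 1.69]
force: [-5.4, -0.2, 5.0]
opening: 0.427
gripper_force: 30.0
```

carry_out --steps '[[[0, 0, 0.15, 0], [0, 0, 0.3, 0], [0, 0, 0.5, 0], [0, -0.05, 0.7, 0], [0, -0.1, 0.9, 0], [0, -0.1, 1, 0], [0, -0.1, 1, 0]]]'

```text
time: 16.98
eef_pos: [493.1, -7.5, 128.8]
ee_rot: [3.141, -0.0, 1.69]
force: [-0.1, -0.4, -2.5]
opening: 0.428
gripper_force: 30.0
```

Run:
```python
from h import *
s=ctrl.observe(); print(s['time'],s['eef_pos'],s['ee_rot'],s['force'],s['moment'],s['opening'])
i,d=optics.get_image('wrist'); cv2.imwrite('pics/w7.png',i)
c=cam('wrist'); v,u=np.mgrid[:420,:560]; P=dep('wrist',np.c_[u.ravel(),v.ravel()],d,c).reshape(420,560,3)
for r in range(120,420,12): print(r,P[r,278].round(),i[r,278],end=' ')
```

```text
16.975 [493.11516436  -7.5119319  128.81489855] [ 3.14084263e+00 -7.22658018e-05  1.69012373e+00] [-0.1443041  -0.39716912 -2.45677923] [ 0.19923613  0.02332096 -0.0570689 ] 0.4276924807053362
120 [485.  60. 129.] [237 234 235] 132 [486.  55. 129.] [229 227 228] 144 [486.  50. 128.] [234 230 231] 156 [487.  46. 129.] [226 223 224] 168 [488.  41. 129.] [228 225 225] 180 [490.  18.  25.] [93 53 28] 192 [491.   9.  25.] [148  83  46] 204 [493.   0.  25.] [151  84  42] 216 [490.  18. 120.] [24 16 15] 228 [491.  16. 132.] [30 29 38] 240 [491.  14. 141.] [ 27  87 175] 252 [491.   9. 143.] [ 36 135 245] 264 [492.   4. 141.] [ 33 134 244] 276 [493.  -2. 141.] [ 20  84 168] 288 [493.  -8. 140.] [155 178 189] 300 [494. -14. 139.] [113 129 137] 312 [495. -19. 139.] [126 142 152] 324 [490.  19. 207.] [94 87 87] 336 [490.  16. 207.] [100  95  93] 348 [491.  14. 209.] [90 83 81] 360 [498. -45. 136.] [138 159 168] 372 [499. -52. 136.] [139 159 169] 384 [499. -58. 136.] [136 157 167] 396 [491.  10. 217.] [38 75 92] 408 [490.  16. 226.] [29 25 24]
```

The candle is tilting: its top line runs from z 143 at y 9 to z 136 at y -58, about 6°. I keep lifting and then pull along the slant.

carry_out --steps '[[[0, 0, 0.2, 0], [0, -0.05, 0.4, 0], [0, -0.1, 0.6, 0], [0, -0.15, 0.8, 0], [0, -0.15, 0.9, 0], [0, -0.15, 0.9, 0]]]'

```text
time: 17.77
eef_pos: [493.1, -13.5, 164.8]
ee_rot: [3.141, -0.0, 1.69]
force: [0.4, -0.5, -2.2]
opening: 0.429
gripper_force: 30.0
```

```bash
cat > tilt.py <<'E'
from h import *
s=ctrl.observe(); print(s['time'],s['eef_pos'],s['ee_rot'][2],s['force'].round(1),s['moment'].round(2),s['opening'])
import sys
i,d=optics.get_image('wrist'); c=cam('wrist'); v,u=np.mgrid[:420,:560]; P=dep('wrist',np.c_[u.ravel(),v.ravel()],d,c).reshape(420,560,3)
cv2.imwrite('pics/wt.png',i)
g=s['eef_pos']; col=P[:,270:286].reshape(-1,3); I=i[:,270:286].reshape(-1,3).astype(int)
m=(I[:,2]-I[:,0]>20)&(I.max(1)>90)&(abs(col[:,1]-g[1])<110)&(col[:,2]<g[2]+50)&(col[:,2]>g[2]-70)
k=col[m]; p=np.polyfit(k[:,1],k[:,2],1); print('n',m.sum(),'slope deg',np.degrees(np.arctan(p[0])),'z@tcp',np.polyval(p,g[1]),'y',k[:,1].min(),k[:,1].max())
E
python3 tilt.py
```

```text
17.775 [493.0977258  -13.52569272 164.81634119] 1.6902100845672647 [ 0.4 -0.5 -2.2] [ 0.16  0.1  -0.  ] 0.42940419545570874
n 2097 slope deg 9.972136427307923 z@tcp 170.7334930221914 y -87.63587969084065 15.51596618891893
```

```bash
cat >> tilt.py <<'E'
o=np.argsort(k[:,1]); k=k[o]
for a in range(-110,40,12):
    q=k[(abs(k[:,1]-g[1]-a)<6)]
    if len(q)>5: print(a,np.median(q[:,2]).round(1),end='; ')
print()
E
python3 tilt.py
python3 - <<'E'
from h import *
n='top'; i,d=optics.get_image('side'); cv2.imwrite('pics/s8.png',cv2.resize(i[110:290,200:400],None,fx=3.5,fy=3.2))
E
```

```text
17.825 [492.89455281 -13.49837266 164.51539063] 1.690271496314052 [-0.4 -0.2 -1.8] [0.21 0.07 0.  ] 0.42935833689267533
n 2112 slope deg 8.375373596932244 z@tcp 169.88234155482277 y -87.55962315762713 77.78614442035835
-74 153.3; -62 156.0; -50 160.3; -38 163.0; -14 173.4; -2 175.5; 10 180.1; 22 174.0; 34 146.3;
```

View pics/s8.png

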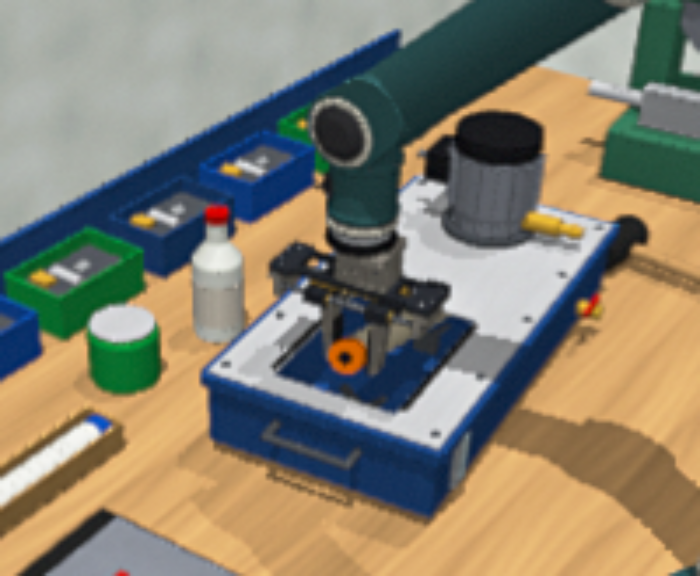

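The side crop shows the cap end at (347,357), held clear above the hatch. The tilt is now about 17.6°, so I pull along the slant.

carry_out --steps '[[[-0.03, 0.25, 0.09, 0], [-0.06, 0.55, 0.19, 0], [-0.1, 0.9, 0.31, 0], [-0.15, 1.25, 0.43, 0], [-0.19, 1.6, 0.55, 0], [-0.22, 1.9, 0.65, 0], [-0.26, 2.2, 0.76, 0], [-0.3, 2.5, 0.86, 0], [-0.32, 2.7, 0.94, 0], [-0.32, 2.7, 0.94, 0]]]'

```text
time: 19.18
eef_pos: [480.2, 95.1, 202.3]
ee_rot: [3.141, -0.0, 1.691]
force: [0.1, 0.6, -2.0]
opening: 0.43
gripper_force: 30.0
```

```bash
python3 tilt.py
python3 - <<'E'
from h import *
i,d=optics.get_image('top'); cv2.imwrite('pics/t9.png',cv2.resize(i[170:310,220:440],None,fx=3,fy=3,interpolation=2))
E
```

```text
19.175 [480.23408386  95.08488658 202.28912934] 1.6912829928769297 [ 0.1  0.6 -2. ] [ 0.17  0.09 -0.03] 0.430439524424047
n 2072 slope deg 10.274296582022862 z@tcp 208.42786259504766 y 20.485181195513036 123.51961250025911
-74 191.1; -62 193.8; -50 198.0; -38 201.1; -14 211.1; -2 213.7; 10 218.2; 22 210.7; 34 183.3;
```

View pics/t9.png

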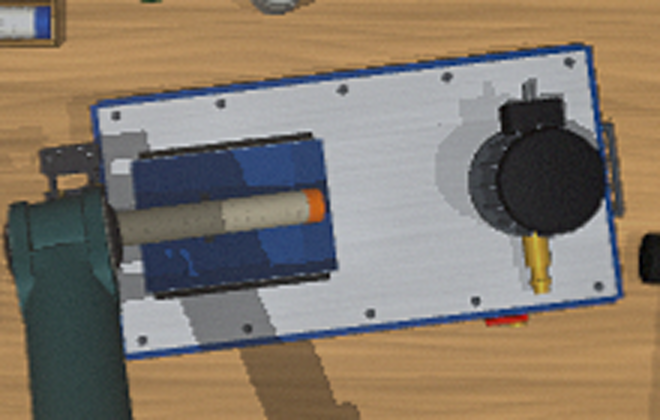

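The near orange cap at (318,205) is now just inside the hatch edge at about column 333. I go a little further along the slant, then straight up.

carry_out --steps '[[[-0.02, 0.2, 0.08, 0], [-0.06, 0.45, 0.18, 0], [-0.07, 0.6, 0.35, 0], [-0.07, 0.6, 0.6, 0], [-0.07, 0.6, 0.9, 0], [-0.07, 0.6, 1.3, 0], [-0.07, 0.6, 1.7, 0], [-0.07, 0.6, 2.1, 0], [-0.07, 0.6, 2.5, 0], [-0.07, 0.6, 2.8, 0]]]'

```text
time: 20.52
eef_pos: [477.5, 118.5, 315.3]
ee_rot: [3.141, -0.0, 1.69]
force: [0.7, 0.1, -2.4]
opening: 0.42
gripper_force: 30.0
```

carry_out --steps '[[[0, 0, 0.1, 0], [0.03, -0.2, 0.1, 0], [0.06, -0.5, 0.1, 0], [0.1, -0.8, 0.1, 0], [0.14, -1.1, 0.1, 0], [0.17, -1.4, 0.1, 0], [0.2, -1.6, 0.1, 0], [0.2, -1.7, 0.1, 0], [0.2, -1.7, 0.1, 0], [0.2, -1.7, 0.1, 0]]]'

```text
time: 21.78
eef_pos: [485.3, 50.9, 318.1]
ee_rot: [3.142, -0.0, 1.691]
force: [0.0, 0.4, -1.8]
opening: 0.427
gripper_force: 30.0
```

```bash
python3 tilt.py
python3 - <<'E'
from h import *
i,d=optics.get_image('top'); c=cam('top')
v,u=np.mgrid[:420,:560]; P=dep('top',np.c_[u.ravel(),v.ravel()],d,c).reshape(420,560,3); hsv=cv2.cvtColor(i,cv2.COLOR_BGR2HSV)
m=(hsv[...,0]>4)&(hsv[...,0]<20)&(hsv[...,1]>170)&(P[...,2]>100)&(u>240)&(u<400)&(v>180)&(v<290)&(P[...,1]>-250)
print(m.sum(),P[m].mean(0).round(),P[m].min(0).round(),P[m].max(0).round())
a=cv2.resize(i[170:310,110:440],(792,336)); i,d=optics.get_image('side'); b=cv2.resize(i[130:280,160:513],(792,336)); cv2.imwrite('pics/f.png',cv2.resize(np.vstack([a,b]),(700,594)))
E
```

```text
21.775 [485.2808883   50.89089156 318.05130316] 1.6908126791869211 [ 0.   0.4 -1.8] [0.22 0.07 0.03] 0.42733201454839065
n 1950 slope deg 10.103734525970697 z@tcp 323.9644293037454 y -23.40679889831621 79.88365742117387
-74 306.7; -62 309.7; -50 313.9; -38 316.6; -14 327.0; -2 330.4; 10 333.9; 22 328.0; 34 299.7; 
53 [ 518. -210.  244.] [ 501. -220.  233.] [ 536. -200.  256.]
```

View pics/f.png

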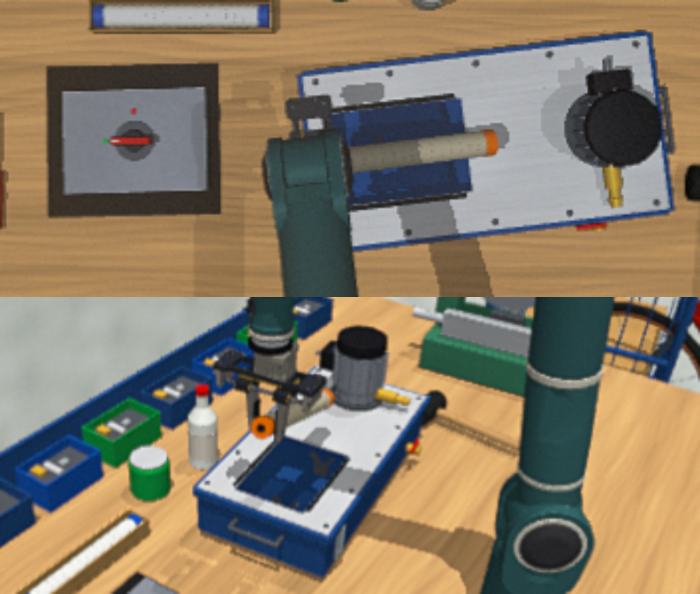

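The top view shows the candle over the hatch, with its near cap at (490,142), and the cover flat on the mat. The candle's lowest edge is about 75 mm above the deck, so I lower it slightly to "a few centimetres".

carry_out --steps '[[[0, 0, -0.15, 0], [0, 0, -0.35, 0], [0, 0, -0.55, 0], [0, 0, -0.7, 0], [0, 0, -0.75, 0], [0, 0, -0.75, 0], [0, 0, -0.75, 0], [0, 0, -0.75, 0]]]'

```text
time: 22.92
eef_pos: [485.5, 50.5, 288.3]
ee_rot: [3.141, -0.0, 1.69]
force: [-0.3, 0.2, -2.4]
opening: 0.427
gripper_force: 30.0
```

```bash
python3 tilt.py; python3 -c "
from workcell import ctrl
print(ctrl.job_done())"
```

```text
22.925 [485.47403861  50.4719813  288.3122602 ] 1.6901616581051293 [-0.3  0.2 -2.4] [ 0.17  0.12 -0.07] 0.42679753290882616
n 1974 slope deg 10.174458233603241 z@tcp 294.26565739538825 y -23.682231529088796 79.60347544177213
-74 277.2; -62 280.0; -50 284.1; -38 286.9; -14 297.2; -2 300.2; 10 304.0; 22 298.1; 34 269.8; 
the job is handed in; nothing more can be done
None
```

The job is handed in at about 23 s: the cover is unlocked and lies flat on the mat, and the candle is held at a slant over the hatch, about 45 mm clear of the deck.

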